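# Cap the full sample vial, open the next and clamp the pump cartridge

### The job

The pump has just filled the wide vial that stands open in the rack: press its cap fully shut, then flick the slim vial's cap open so that it stays upright or further back. Only then swing the pump's toggle clamp arm over onto the cartridge so that it holds it down in its nest. Keep the two other vials shut and leave everything else on the bench where it is.

Things in the scene. Friction and masses are not known exactly. Their poses are not given: they have to be found in the camera images.
- rack: white plastic tube rack, fixed to the bench: open frame 64 (x) by 262 (y) by 60 mm high, origin at the centre of its underside. Four vials stand in a row along its y at y = -93, -31, 31 and 93 mm; any vial may be in any place. All caps have their tab on the rack's -x side (towards the robot) and their hinge on the +x side
- open_vial: the wide vial whose cap stands open at the start: a clear upright round tube, outer diameter 34 mm, held firmly in the rack; origin at the centre of its underside, 6 mm above the bench; its rim is 80 mm above the origin. z up; x is the direction from the cap's tab to its hinge (same as the rack's x)
- open_vial_hinge (a point): hinge axis of the open vial's cap (the axis is the vial's y, horizontal): on the rim, 19 mm to +x of the vial's axis, 80 mm above the vial's origin. Does not move with the cap
- open_vial_tab (a point): grip point on the thumb tab of the open vial's cap, turning with it: 48.5 mm from the hinge, 4 mm to the cap's upper side. The cap is a white disc 38 mm across, 8 mm thick, underside on the rim when shut; the tab sticks out 18 mm beyond its edge, across from the hinge, 12 mm wide (y), 6 mm thick; the point is at its mid-width and mid-thickness, 10.5 mm out from the disc's edge
- open_vial_cap (a joint): hinge of the open vial's cap, rad: 0 = fully shut (stop), pi/2 = cap upright, 2.3 = stop. Opening lifts the tab from the -x side up and over towards +x. Stiff living hinge: stays where it is left, about 0.035 N m to turn. The tab turns in fingers that pinch it lightly (25 N), not hard; pushing works too. Starts between 1.4 and 2.1
- slim_vial: the only slim, taller vial (cap shut at the start): a clear upright round tube, outer diameter 24 mm, held firmly in the rack; origin at the centre of its underside, 6 mm above the bench; its rim is 102 mm above the origin. z up; x is the direction from the cap's tab to its hinge (same as the rack's x)
- slim_vial_hinge (a point): hinge axis of the slim vial's cap (the axis is the vial's y, horizontal): on the rim, 14 mm to +x of the vial's axis, 102 mm above the vial's origin. Does not move with the cap
- slim_vial_tab (a point): grip point on the thumb tab of the slim vial's cap, turning with it: 38.5 mm from the hinge, 4 mm to the cap's upper side. The cap is a white disc 28 mm across, 8 mm thick, underside on the rim when shut; the tab sticks out 18 mm beyond its edge, across from the hinge, 12 mm wide (y), 6 mm thick; the point is at its mid-width and mid-thickness, 10.5 mm out from the disc's edge
- slim_vial_cap (a joint): hinge of the slim vial's cap, rad: 0 = fully shut (stop), pi/2 = cap upright, 2.3 = stop. Opening lifts the tab from the -x side up and over towards +x. Stiff living hinge: stays where it is left, about 0.035 N m to turn. The tab turns in fingers that pinch it lightly (25 N), not hard; pushing works too. Starts shut
- shut_vial1_cap (a joint): cap hinge of another wide vial in the rack, same as the open vial but shut (0); to stay shut
- shut_vial2_cap (a joint): cap hinge of the other wide shut vial, the same; to stay shut
- pump: white bench pump, fixed. Its head is a block 145 (x, from -62 to +83) by 84 (y) by 35 mm high, origin at bench level under the cartridge's centre; a shallow nest on the block (walls 5 mm thick, 10 mm high) holds the cartridge; its drive, a white case 200 by 170 mm and about 168 mm high, stands at the head's -y side, its face 125 mm from the origin
- clamp_hinge (a point): pivot of the toggle clamp (axis along the pump's y): 50 mm to +x of the pump's origin, 79 mm above the bench
- clamp_handle (a point): gripping point on the clamp arm's handle, turning with the arm: 105 mm from the pivot. The arm is a steel bar 12 by 12 mm with a black rubber foot 22 mm across 50 mm from the pivot; beyond it the handle is a black round grip, 16 mm thick and 45 mm long (80 to 125 mm from the pivot), in line with the pivot
- clamp_arm (a joint): toggle clamp arm, rad: 0 = swung back to its stop (start), 19 deg past upright towards the pump's +x; 0.33 = upright; 1.9 = arm level, pointing to the pump's -x, foot on the cartridge. A spring holds it either way: over centre at 0.95 rad, past which it snaps down onto the cartridge, before which it springs back; about 3 N at the handle starts the swing
- cartridge: grey loose cartridge block, 60 (x) by 50 (y) by 30 mm high, 0.15 kg, lying in the nest of the pump's head, 35 mm above the bench, about 2 mm play; origin at the centre of its underside
- screw_cap1: loose white screw cap, 30 mm across, 14 mm high, on the bench in front of the rack; origin under its centre; leave alone
- screw_cap2: another such screw cap; leave alone
- beaker: glass beaker, 70 mm across, 90 mm high, beyond the rack; origin under its centre; leave alone
- reagent: white reagent bottle with blue cap, 90 mm across, 160 mm high, left of the rack; origin under its centre; leave alone
- jar: brown glass jar, 56 mm across, 75 mm high, beyond the rack; origin under its centre; leave alone
- marker: black marker pen, 14 mm thick, 120 mm long, lying along its x on the bench beyond the pump; origin under its middle; leave alone
- spatula: hand spatula, 160 mm long, lying on the bench to the left in front of the rack; leave alone
Mind the look-alikes: they are no part of the job. Leave any red or yellow look-alike of the cartridge alone.

How it is judged (in metres and radians):
On the way, in this order (a step that is already met when the one before it is completed fails the run):
1. the wide open vial's cap is pressed fully shut (value of joint open_vial_cap below 0.08 rad), for 0.2 s.
2. the slim vial's cap is open (value of joint slim_vial_cap above 1.3 rad and value of joint open_vial_cap below 0.08 rad), for 0.2 s.
3. the toggle clamp is swung over onto the cartridge (all of step 2 and value of joint clamp_arm above 1.84 rad and contact force between clamp_arm and cartridge above 1 N), for 0.2 s.
At the end, for the whole second after the job is handed in: Filled wide vial shut (under 0.08 rad), slim vial open (over 1.3 rad), clamp arm down (over 1.84 rad) pressing the cartridge with over 1 N, cartridge at rest in its nest (8 mm across, 4 mm up), other two vials shut (under 0.1 rad), bystanders within 30 mm of their start (all of step 3 and z of cartridge in the frame of pump below 0.039 m and horizontal distance between cartridge and pump below 0.008 m and value of joint each of shut_vial1_cap, shut_vial2_cap below 0.1 rad and linear speed of cartridge below 0.02 m/s and distance of each of screw_cap1, screw_cap2, beaker, reagent, jar, marker, spatula from where it was at the start of the episode below 0.03 m); the robot touches nothing.
It fails at once if another vial's cap is opened (value of joint any of shut_vial1_cap, shut_vial2_cap above 0.25 rad).
It fails at once if a bystander is shifted by more than 50 mm (distance of any of screw_cap1, screw_cap2, beaker, reagent, jar, marker, spatula from where it was at the start of the episode above 0.05 m).
It also fails if it takes over 72 s, if anything falls off the work surface, if the arm or the gripper's body presses on something with over 40 N, if the wrist force passes 120 N, or if a joint passes its speed limit or range.

### The arm

A 6-joint arm with a two-finger parallel gripper is mounted at the origin on the work surface. World frame = base frame: x ahead of the robot, y to its left, z up, the work surface at z = 0. Lengths are in mm, angles in rad, forces in N, time in s.
With the tool pointing down it reaches from about 350 to 975 mm from the base axis. Payload 7.1 kg.
Tool frame: the origin (TCP) lies on the front face of the gripper's body, between the roots of the fingers; the fingertips stand 80 mm ahead of it and the grasp point (between the pads) lies 61 mm ahead of it (env.tips_ahead is the distance from the TCP to the fingertips, in mm); z points along the fingers, y is the direction in which the jaws open and shut (so a half turn about z gives the same grasp; the last joint's range is limited). The gripper opens to 88 mm and grips with 3 to 60 N. Pads are 20 mm wide; open, the fingers measure 115 mm over their backs; the gripper's body (75 mm by 178 mm) begins 61 mm behind the grasp point.
Start: joints at [1.287, 0.423, 1.63, -0, 1.089, -0.019], TCP at [163.541, 603.208, 302.675] pointing down, gripper open.
Joint ranges: [-3, 3], [-0.9, 2.11], [0.09, 2.58], [-1.31, 4.45], [0.11, 2.69], [-2.54, 2.54]. Speed limits (rad/s): [2.39, 2.39, 3.01, 3.14, 3.14, 3.14].

### API

Orientations are given as a unit quaternion [x, y, z, w].
In Python, from station import env, set_gripper, viewer, workorder gives the robot as it stands. Calls block until the motion is done:
- env.reach(position, orientation): joint-space move of the TCP to a pose.
- env.move_l(position, rot=None, rate=150, f_stop=None): straight line of the TCP; rot=None keeps the orientation; rate is the mean speed in mm/s. With f_stop (N) it stops when the force on the tool has changed by that much, and returns True; else False.
- env.move_joints(angles): joint-space move.
- set_gripper(opening): finger opening in mm; the grip force is fixed at half the most; returns when the fingers have stopped.
- env.hold(seconds).
- env.ik(position, orientation): joint angles nearest the present ones, or None.
- env.read_state(): the state.
- viewer.camera(name): name is "side" or "top"; returns the picture (400x640x3 uint8, blue, green, red); there is no depth.
- viewer.camera_params(name): a dict with "fx", "fy", "cx", "cy" (pixels), "pose" (4x4, takes a point from camera to world coordinates). Camera axes: x right, y up, looking along -z (the intrinsics and any distortion apply to the point x, -y, -z); pixel columns grow to the right and rows downward; lengths in mm; the calibration is good to about 2 mm. A picture is of the moment at which its call begins. camera_params takes no time and is no camera call.
A pose or a line that the arm cannot do raises env.IKError and nothing moves.
- workorder.sign_off(): hands the job in, once; it reports no verdict.
The state is a dict: "time_s": time; "qpos": joint angles; "dq": joint speeds; "tau": joint torques, N m; "tool_pos": TCP position; "orientation": TCP orientation; "force": force on the tool from outside, world axes, zero at the start; "wrist_torque": the same for the moment, N m; "width": finger opening in mm.
Only numpy, scipy, OpenCV 4.12 (cv2) and the standard library are available. Lean on these libraries where they do the work, as an engineer would, in place of code of your own. Each camera call takes 0.05 s, during which the arm holds its last target.

## Working session

There is one attempt and no reset: what is moved stays moved. The work goes in short steps, each a Python script; the robot and the scene stay as the last script left them, time stands still between calls to the robot, and variables do not carry over. Pictures are saved under pics/ and viewed, and the job is handed in when it is done.

```bash
ls; mkdir -p pics
python3 - <<'E'
from station import env, set_gripper, viewer, workorder
import cv2, numpy as np
np.set_printoptions(precision=3,suppress=True)
for n in ("side","top"):
    im=viewer.camera(n); cv2.imwrite(f"pics/{n}0.png",im)
    p=viewer.camera_params(n); print(n,{k:(v if k!="pose" else np.array(v)) for k,v in p.items()})
s=env.read_state(); print(s)
E
```

```text
pics
side {'fx': 482.8266069080166, 'fy': 482.8266069080166, 'cx': 322.3167773686057, 'cy': 196.65194234013842, 'pose': array([[   0.776,    0.442,   -0.449,   37.234],
       [  -0.63 ,    0.533,   -0.564, -564.005],
       [  -0.01 ,    0.721,    0.693,  904.973],
       [   0.   ,    0.   ,    0.   ,    1.   ]])}
top {'fx': 433.2003540685799, 'fy': 433.2003540685799, 'cx': 319.90998960440396, 'cy': 195.6219706740763, 'pose': array([[  -0.009,    0.986,   -0.169,  350.492],
       [  -1.   ,   -0.006,    0.017,  100.494],
       [   0.016,    0.169,    0.985, 1369.095],
       [   0.   ,    0.   ,    0.   ,    1.   ]])}
{'time_s': 0.1, 'qpos': array([ 1.287,  0.424,  1.631, -0.   ,  1.089, -0.019]), 'dq': array([ 0.001, -0.002, -0.001, -0.001,  0.001, -0.   ]), 'tau': array([ -0.   , -54.562, -27.432,   0.065,   0.019,  -0.   ]), 'tool_pos': array([163.437, 602.857, 301.982]), 'orientation': array([ 0.132,  0.991, -0.001, -0.   ]), 'force': array([0.459, 0.022, 0.745]), 'wrist_torque': array([-0.   , -0.029,  0.046]), 'width': 87.93744824766601}
```

View pics/side0.png

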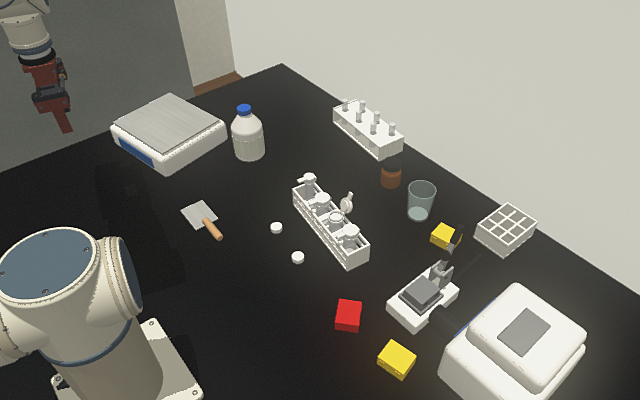

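View pics/top0.png

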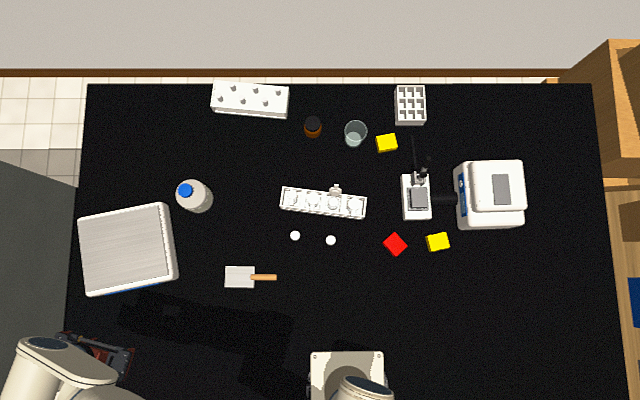

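The rack is at about (330,225) in the side view and (323,202) in top. One cap stands up at side (346,203) / top (335,189). The pump is at side (422,292) / top (418,197). Next I'll take crops.

Run:
```python
import cv2
s=cv2.imread("pics/side0.png");t=cv2.imread("pics/top0.png")
def c(im,x,y,w,h,k,n): cv2.imwrite(n,cv2.resize(im[y:y+h,x:x+w],None,fx=k,fy=k,interpolation=cv2.INTER_CUBIC))
c(s,280,165,100,110,5,"pics/s_rack.png")
c(t,270,175,110,50,7,"pics/t_rack.png")
c(s,375,220,100,120,5,"pics/s_pump.png")
c(t,390,130,60,100,6,"pics/t_pump.png")
```

```text
(no output)
```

View pics/s_rack.png

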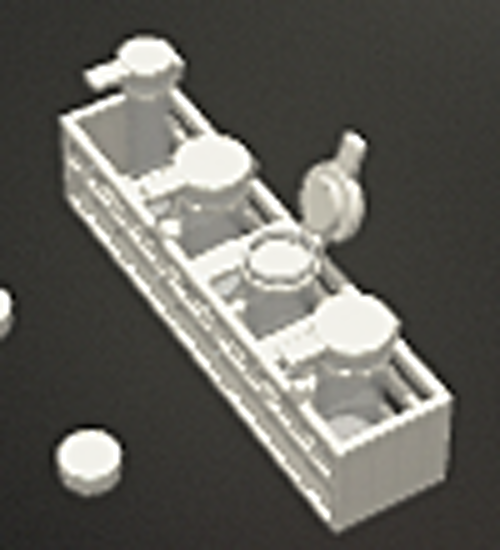

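View pics/t_rack.png

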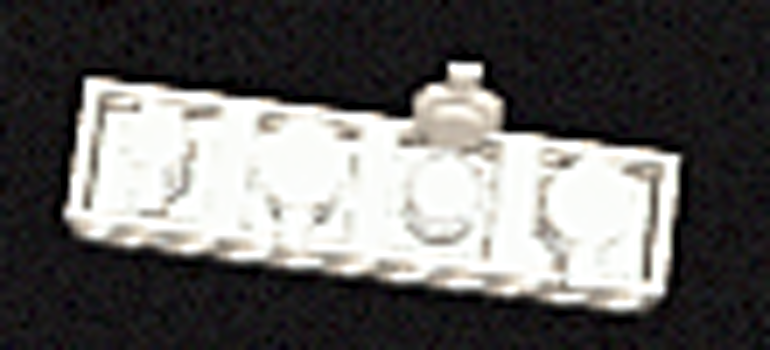

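View pics/s_pump.png

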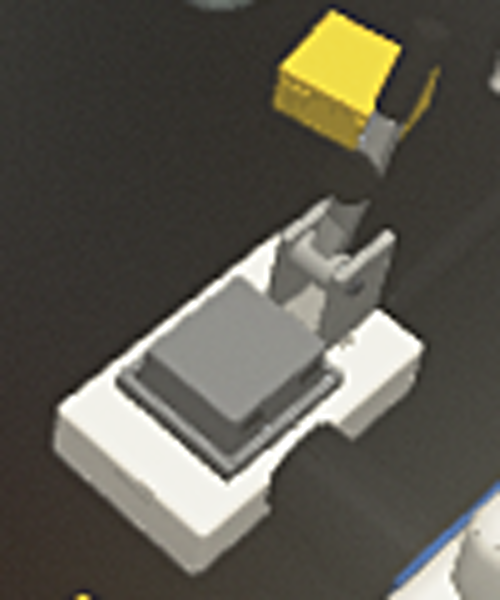

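View pics/t_pump.png

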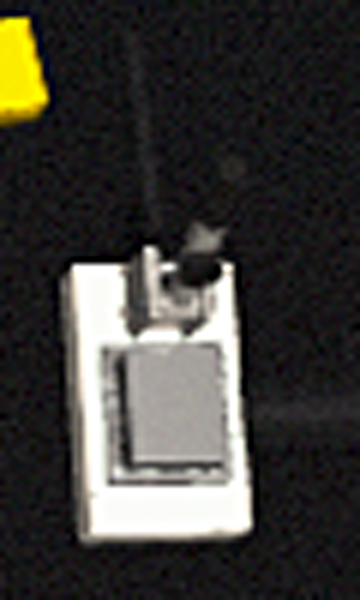

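```bash
cat > h.py <<'E'
import cv2, numpy as np
from station import env, set_gripper, viewer, workorder
np.set_printoptions(precision=2,suppress=True)
P={n:viewer.camera_params(n) for n in("side","top")}
def ray(n,u,v):
    p=P[n];T=np.array(p["pose"]);d=np.array([(u-p["cx"])/p["fx"],-(v-p["cy"])/p["fy"],-1.]);d=T[:3,:3]@d
    return T[:3,3],d/np.linalg.norm(d)
def onz(n,uv,z):
    o,d=ray(n,*uv);return o+d*(z-o[2])/d[2]
def tri(a,b):
    o1,d1=ray("side",*a);o2,d2=ray("top",*b)
    A=np.stack([d1,-d2],1);t=np.linalg.lstsq(A,o2-o1,rcond=None)[0]
    p,q=o1+t[0]*d1,o2+t[1]*d2;return (p+q)/2,np.linalg.norm(p-q)
def proj(n,p):
    c=P[n];T=np.array(c["pose"]);q=T[:3,:3].T@(np.array(p,float)-T[:3,3]);return np.array([c["cx"]+c["fx"]*q[0]/-q[2],c["cy"]-c["fy"]*q[1]/-q[2]])
def unc(X,Y,x0,y0,k): return (x0+(X+.5)/k-.5,y0+(Y+.5)/k-.5)
E
python3 - <<'E'
from h import *
R=lambda X,Y:unc(X,Y,280,165,5)
T=lambda X,Y:unc(X,Y,270,175,7)
for nm,a,b in [("slimtabtip",(88,76),None),("open tab tip",(353,135),(466,64)),("farR",(450,395),(680,155)),]:
    if b: print(nm,tri(R(*a),T(*b)))
for n,u in (("farL",(87,78)),("farR",(680,155))): print(n,onz("top",T(*u),60))
for n,u in (("nearL",(62,118)),("nearR",(335,450)),("farR",(450,395))): print("side",n,onz("side",R(*u),60))
# line fits in top
t=cv2.imread("pics/top0.png");g=cv2.cvtColor(t,6)[175:230,270:385]
m=g>110;pts=[]
for x in list(range(16,56))+list(range(78,92)):
    y=np.argmax(m[:,x]); pts.append([x+270,y+175-0.5])
pts=np.array(pts,float);print(cv2.fitLine(pts.astype(np.float32),cv2.DIST_HUBER,0,.01,.01).ravel())
w=np.array([onz("top",p,60) for p in pts]);l=cv2.fitLine(w[:,:2].astype(np.float32),cv2.DIST_HUBER,0,.01,.01).ravel();print("far edge dir",l,np.arctan2(l[1],l[0]))
# pump
S=lambda X,Y:unc(X,Y,375,220,5);U=lambda X,Y:unc(X,Y,390,130,6)
for n,u in (("TL",(70,266)),("TR",(232,266)),("BL",(85,535)),("BR",(250,530))): print("pump top",n,onz("top",U(*u),35))
for n,u in (("nL",(57,410)),("nR",(197,535)),("fR",(422,347))): print("pump side",n,onz("side",S(*u),35))
for n,u in (("TL",(128,345)),("TR",(220,343)),("BL",(132,465)),("BR",(223,458))): print("cart top",n,onz("top",U(*u),65))
for n,u in (("L",(148,352)),("F",(240,278)),("R",(325,352)),("N",(240,425))): print("cart side",n,onz("side",S(*u),65))
print("handle tip",tri(S(432,30),U(232,168)))
E
```

```text
open tab tip (array([595.85,  31.87, 138.26]), np.float64(1.7523381731190992))
farR (array([570.77, -66.13,  60.63]), np.float64(0.4535432585633013))
farL [606.88 193.67  60.  ]
farR [571.07 -66.33  60.  ]
side nearL [545.1  198.25  60.  ]
side nearR [509.03 -56.5   60.  ]
side farR [570.95 -65.66  60.  ]
[  0.99   0.13 318.2  190.19]
far edge dir [  0.14   0.99 592.29  82.32] 1.4333872
pump top TL [ 647.75 -180.9    35.  ]
pump top TR [ 647.32 -266.65   35.  ]
pump top BL [ 505.19 -182.92   35.  ]
pump top BR [ 507.22 -268.86   35.  ]
pump side nL [ 503.23 -190.78   35.  ]
pump side nR [ 505.01 -269.52   35.  ]
pump side fR [ 647.49 -267.96   35.  ]
cart top TL [ 599.47 -202.73   65.  ]
cart top TR [ 600.26 -250.14   65.  ]
cart top BL [ 537.34 -202.02   65.  ]
cart top BR [ 540.65 -248.67   65.  ]
cart side L [ 536.49 -207.35   65.  ]
cart side F [ 594.47 -205.73   65.  ]
cart side R [ 593.35 -254.17   65.  ]
cart side N [ 539.47 -255.99   65.  ]
handle tip (array([ 659.27, -225.69,  193.19]), np.float64(0.5063840394908876))
```

Candidates for each target:
- **Open vial:** side (336,216), top (333,202), the one with the cap up. The other vials are slim at side (309,178), wide shut at side (322,199) and wide shut at side (350,233).
- **Slim vial:** the leftmost one, in the +y place. It has the narrow cap and stands taller.
- **Cartridge and clamp:** the grey block in the pump nest at side (422,292). The red block at (348,315), the yellow ones at (445,235) and (397,358), and the second rack at (368,130) are decoys.

Next is an overlay check of the fitted poses.

```bash
cat >> h.py <<'E'
yaw=-0.1374; X=np.array([np.cos(yaw),np.sin(yaw),0]);Y=np.array([-X[1],X[0],0]);Z=np.array([0,0,1.])
RC=np.array([557.3,68.1,0])
OV=RC-31*Y+6*Z; SV=RC+93*Y+6*Z
OH=OV+19*X+80*Z; SH=SV+14*X+102*Z
PO=np.array([566.,-226,0]); PX=np.array([1,0.013,0]);PY=np.array([-.013,1,0]); CH=PO+50*PX+79*Z
def tab(H,r,off,th,A=X): return H+A*(-r*np.cos(th)+off*np.sin(th))+Z*(r*np.sin(th)+off*np.cos(th))
from scipy.spatial.transform import Rotation as Ro
def down(yv):
    c=[]
    for s in(1,-1):
        y=s*yv/np.linalg.norm(yv);z=-Z;x=np.cross(y,z);c.append(Ro.from_matrix(np.stack([x,y,z],1)).as_quat())
    return c
def pick(pos,yv):
    q0=env.read_state()["qpos"];best=None
    for q in down(yv):
        j=env.ik(list(pos),list(q))
        if j is None: continue
        d=np.abs(np.array(j)-q0).max()
        if best is None or d<best[0]: best=(d,q,j)
    return best
E
python3 - <<'E'
from h import *
for n in("side","top"):
    im=cv2.imread(f"pics/{n}0.png")
    pts=[(OH,(0,0,255)),(SH,(0,0,255)),(tab(OH,56,4,1.93),(0,255,0)),(OV+80*Z,(255,0,0)),(SV+110*Z,(255,0,0)),(tab(SH,56-10,4,0),(0,255,0)),(CH,(0,0,255)),(CH+PX*125*np.sin(.3316)+Z*125*np.cos(.3316),(0,255,0)),(PO+65*Z,(255,0,255))]
    k=6;big=cv2.resize(im,None,fx=k,fy=k,interpolation=cv2.INTER_CUBIC)
    for p,c in pts:
        u=((proj(n,p)+.5)*k-.5).astype(int);cv2.drawMarker(big,tuple(map(int,u)),c,0,18,2)
    a,b=((280,165),(375,220)) if n=="side" else ((270,160),(390,140))
    A=big[a[1]*k:(a[1]+95)*k,a[0]*k:(a[0]+(95 if n=="side" else 110))*k];B=big[b[1]*k:(b[1]+95)*k,b[0]*k:(b[0]+(90 if n=="side" else 60))*k]
    o=np.hstack([A,B]);o=cv2.resize(o,None,fx=780/o.shape[1],fy=780/o.shape[1]);cv2.imwrite(f"pics/ov_{n}.png",o)
for n,u in(("beaker",(355,145)),("jar",(313,135))): print(n,onz("top",u,0))
print(OH,SH,CH)
E
```

```text
beaker [753.27 -40.14   0.  ]
jar [787.81  97.29   0.  ]
[571.87  34.79  86.  ] [583.91 158.31 108.  ] [ 616.   -225.35   79.  ]
```

View pics/ov_side.png

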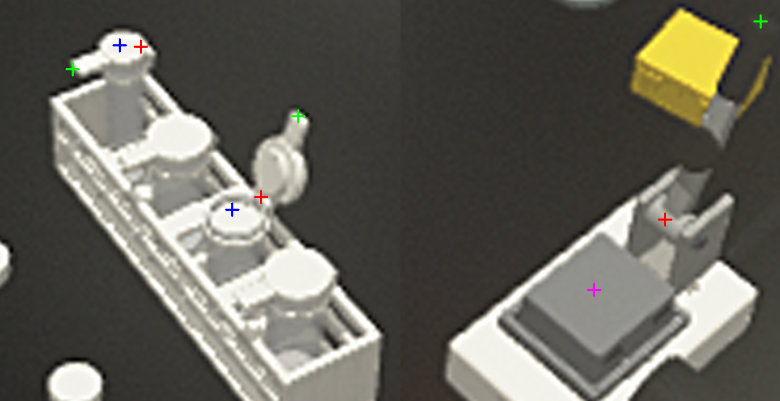

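View pics/ov_top.png

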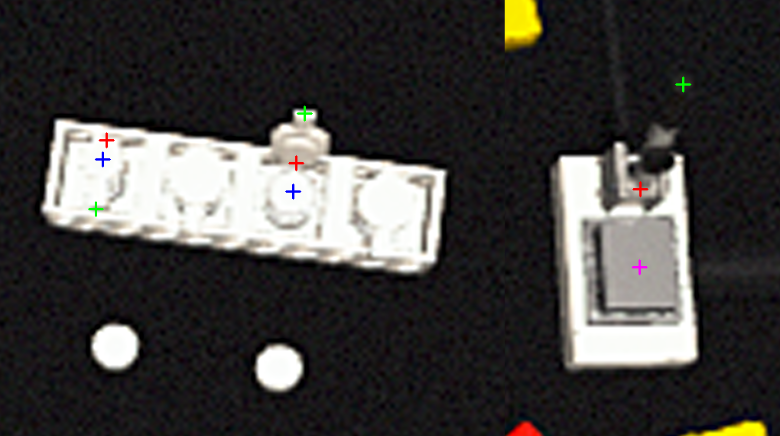

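The fit agrees within about 2 mm in both views. Now closing the open cap.

```bash
cat > s1.py <<'E'
from h import *
TA=env.tips_ahead
set_gripper(0)
C0=OH+50*X+34*Z+TA*Z
up=C0.copy();up[2]=300
b=pick(up,Y);print("pick",b[0],b[2]);q=b[1]
env.reach(list(up),list(q));env.move_l(list(C0),rate=250)
f0=env.read_state()["force"]
for th in (1.9,1.6,1.3,1.0,.75,.5,.3):
    p=tab(OH,36,8,th)+10*X+TA*Z
    r=env.move_l(list(p),rate=120,f_stop=25)
    print(th,r,env.read_state()["force"]-f0)
    if r: break
cv2.imwrite("pics/s1a.png",viewer.camera("side"))
p=tab(OH,36,8,0)+10*X+(TA-6)*Z
print("press",env.move_l(list(p),rate=40,f_stop=20)); env.hold(.3)
s=env.read_state();print(s["force"]-f0,s["tool_pos"][2]-TA,s["time_s"])
p=s["tool_pos"].copy();p[2]=280;env.move_l(list(p),rate=250)
cv2.imwrite("pics/s1b.png",viewer.camera("side"));print(env.read_state()["time_s"])
E
python3 s1.py
python3 - <<'E'
import cv2,numpy as np
a=[cv2.resize(cv2.imread(f"pics/s1{c}.png")[140:290,270:400],None,fx=3,fy=3) for c in "ab"]
cv2.imwrite("pics/s1.png",np.hstack(a))
E
```

```text
pick 1.3885927736978454 [ 0.03  0.42  1.64 -0.    1.08 -1.41]
1.9 False [ 0.34  0.58 -1.42]
1.6 False [ 0.73 -1.51 -1.2 ]
1.3 False [-0.73 -0.47 -1.66]
1.0 False [ 0.5  -0.25 -1.21]
0.75 False [-0.31 -0.6  -0.76]
0.5 False [-0.54  0.05 -1.06]
0.3 False [ 0.15  0.59 -0.02]
press True
[-3.96  0.27 13.44] 94.08537387348184 7.125
7.75
```

View pics/s1.png

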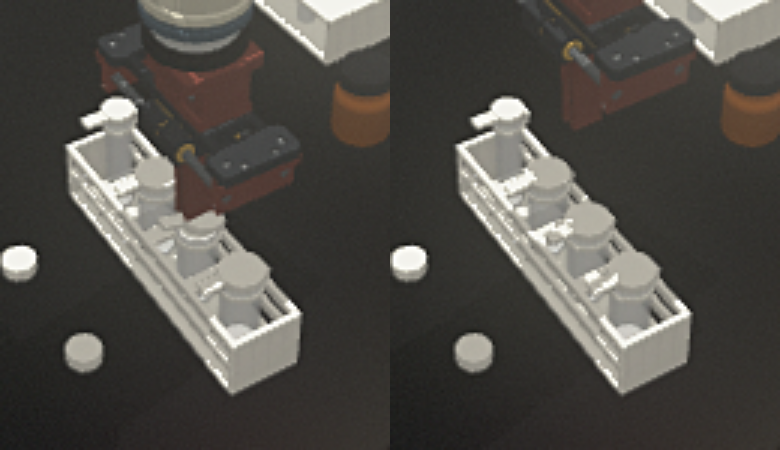

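The wide cap (right panel, ~(590,222)) is flat on its rim. The tip stopped at z = 94.1, which is exactly the height of a shut cap's top. Next I'll pinch the slim tab near the fingertips and swing it up.

```bash
cat > s2.py <<'E'
from h import *
TA=env.tips_ahead
D=(TA-4)*Z           # tips 4 mm below the tab mid
rg=41.5
g=tab(SH,rg,4,0)+D
up=g+70*Z
b=pick(up,Y);print("pick",b[0]);q=b[1]
env.reach(list(up),list(q));set_gripper(40)
f0=env.read_state()["force"]
print(env.move_l(list(g),rate=150,f_stop=15))
set_gripper(0);s=env.read_state();print("w",s["width"],s["force"]-f0,s["time_s"])
cv2.imwrite("pics/s2a.png",viewer.camera("side"))
for th in np.arange(.2,1.61,.2):
    r=env.move_l(list(tab(SH,rg,4,th)+D),rate=80,f_stop=30)
    s=env.read_state();print(round(th,2),r,s["width"],s["force"]-f0)
    if r: break
cv2.imwrite("pics/s2b.png",viewer.camera("side"))
E
python3 s2.py
python3 - <<'E'
import cv2,numpy as np
a=[cv2.resize(cv2.imread(f"pics/s2{c}.png")[130:280,260:390],None,fx=3,fy=3) for c in "ab"]
cv2.imwrite("pics/s2.png",np.hstack(a))
E
```

```text
pick 0.22448011251009814
False
w 11.470915723594024 [ 0.13 -3.55  4.56] 10.275
0.2 False 11.348209190125528 [ 0.09 -3.5  -0.75]
0.4 False 11.62518920349842 [-2.48 -3.42 -0.38]
0.6 False 11.31677832946386 [-2.72 -4.35 -0.73]
0.8 False 11.044240331897422 [-3.66 -3.58  0.52]
1.0 False 10.913631451300565 [-3.4  -4.12  1.04]
1.2 False 10.992626202643551 [-1.51 -4.8   0.21]
1.4 False 10.603939682295113 [-1.65 -4.43 -0.68]
1.6 False 11.218285491301321 [-1.81 -3.92 -1.47]
```

View pics/s2.png

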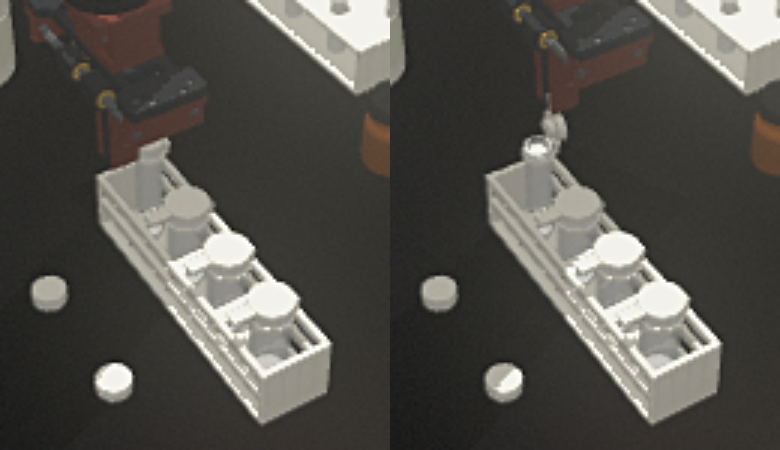

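The slim cap is upright between the fingers (right panel, ~(553,125)) and the rim is open. I'll swing a bit further back, release and check.

Run:
```python
from h import *
TA=env.tips_ahead;D=(TA-4)*Z
print([env.move_l(list(tab(SH,41.5,4,t)+D),rate=80,f_stop=30) for t in (1.75,1.85)])
set_gripper(40);env.hold(.1)
p=env.read_state()["tool_pos"].copy();p[2]+=80;print(env.move_l(list(p),rate=250))
# move over to the clamp, above
PYn=PY/np.linalg.norm(PY)
w=CH+75*PX+(TA+150)*Z
b=pick(w,PYn);print(b[0]);env.reach(list(w),list(b[1]));set_gripper(0)
for n in("side","top"): cv2.imwrite(f"pics/s3_{n}.png",viewer.camera(n))
s=env.read_state();print(s["time_s"],s["tool_pos"],w)
a=cv2.resize(cv2.imread("pics/s3_side.png")[130:280,260:390],None,fx=3,fy=3);b=cv2.resize(cv2.imread("pics/s3_side.png")[200:350,370:500],None,fx=3,fy=3)
cv2.imwrite("pics/s3.png",np.hstack([a,b]))
cv2.imwrite("pics/s3t.png",cv2.resize(cv2.imread("pics/s3_top.png")[130:240,270:460],None,fx=4,fy=4))
```

```text
[False, False]
False
0.7166794136303714
16.3833 [ 690.98 -224.44  308.96] [ 691.   -224.38  309.  ]
```

View pics/s3.png

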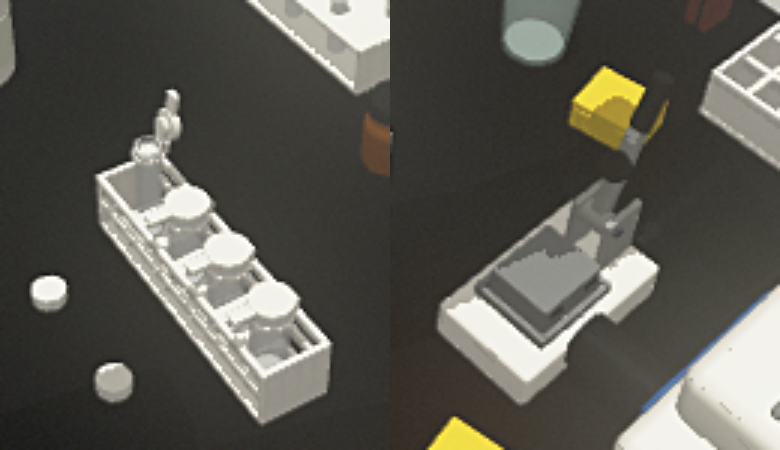

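View pics/s3t.png

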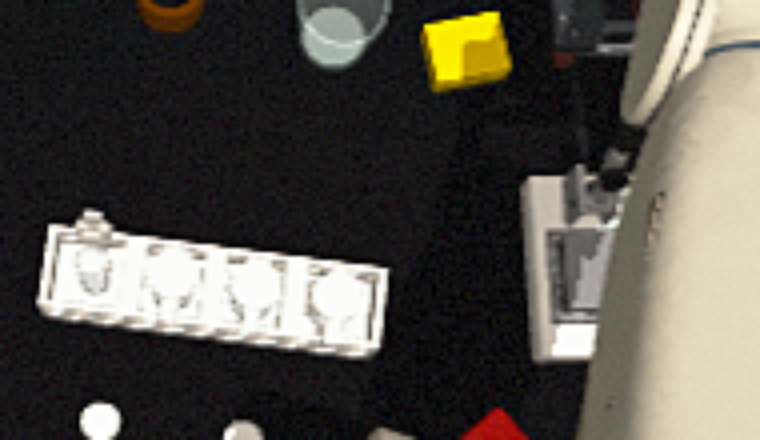

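The slim cap stays back past upright at (170,110) and the other caps are flat. Now the clamp.

Run:
```python
from h import *
TA=env.tips_ahead
f0=env.read_state()["force"]
print(env.move_l(list(CH+75*PX+(TA+88)*Z),rate=200,f_stop=15))
for ph in (-.2,0,.2,.4,.55,.7,.85,1.0):
    c=CH+PX*(-98*np.sin(ph)+8*np.cos(ph)+10)+Z*(98*np.cos(ph)+8*np.sin(ph)+TA-(8 if ph<.3 else 0))
    r=env.move_l(list(c),rate=90,f_stop=30);s=env.read_state();print(ph,r,s["force"]-f0)
    if r: break
p=s["tool_pos"].copy();p[2]+=90;env.move_l(list(p),rate=250)
cv2.imwrite("pics/s4_side.png",viewer.camera("side"));print(env.read_state()["time_s"])
a=cv2.imread("pics/s4_side.png")
cv2.imwrite("pics/s4.png",np.hstack([cv2.resize(a[130:280,260:390],None,fx=3,fy=3),cv2.resize(a[200:350,370:500],None,fx=3,fy=3)]))
```

```text
False
-0.2 False [ 2.44 -1.04  1.87]
0 False [ 1.8  -1.43  0.47]
0.2 False [ 0.53 -1.23 -0.39]
0.4 False [-0.34  0.18  0.01]
0.55 False [-0.13 -0.05 -1.13]
0.7 False [-0.3  -0.13 -0.14]
0.85 False [-0.92 -0.59 -0.23]
1.0 False [ 0.08 -0.05  0.51]
20.3333
```

View pics/s4.png

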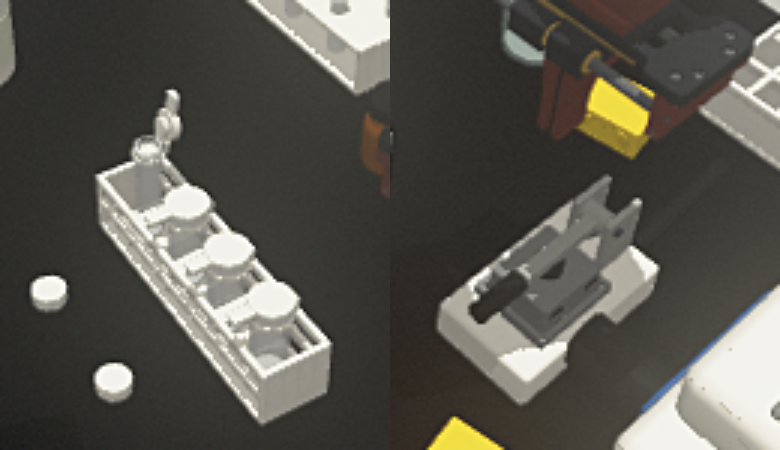

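The clamp has snapped down over the cartridge, with the handle at crop (500,297). I'll move clear and do final checks in both views.

Run:
```python
from h import *
env.move_joints([0.9,0.2,1.63,0,1.3,0])
for n in("side","top"):
    a=viewer.camera(n);cv2.imwrite(f"pics/s5_{n}.png",a)
print(env.read_state()["time_s"],env.read_state()["tool_pos"],env.read_state()["force"])
for n in("side","top"):
    a=cv2.imread(f"pics/s5_{n}.png");k=5;x0,y0=(375,220) if n=="side" else (385,150)
    c=cv2.resize(a[y0:y0+110,x0:x0+75],None,fx=k,fy=k,interpolation=cv2.INTER_CUBIC)
    for p,col in((CH-125*PX,(0,255,0)),(CH,(0,0,255))):
        u=((proj(n,p)+.5-np.array([x0,y0]))*k).astype(int);cv2.drawMarker(c,tuple(map(int,u)),col,0,12,1)
    globals()[n]=c
    b=cv2.imread(f"pics/{n}0.png"); 
cv2.imwrite("pics/s5.png",np.hstack([side,top]))
```

```text
22.975 [341.36 448.32 435.28] [-0.42 -0.31  0.45]
```

View pics/s5.png

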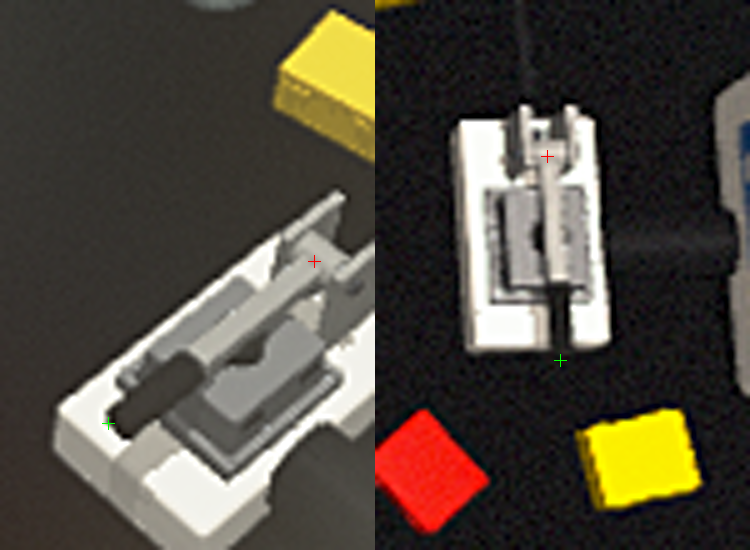

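View pics/s5_top.png

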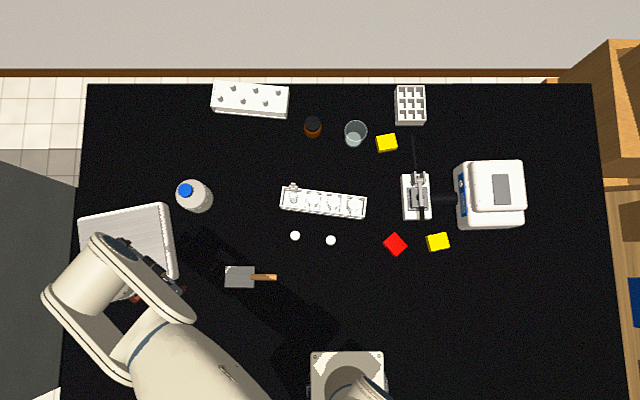

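View pics/s5_side.png

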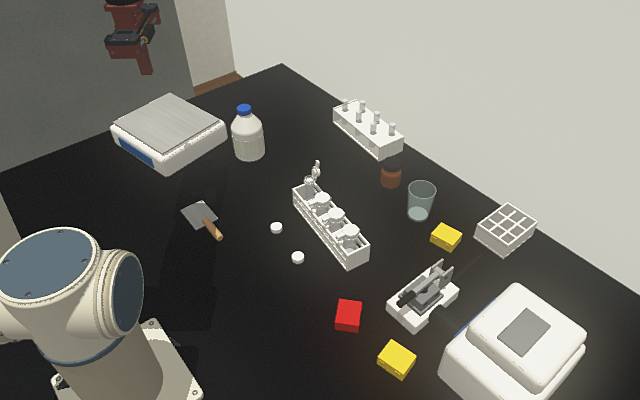

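Run:
```python
from h import *
t,r=tri(unc(115,428,375,220,5),unc(560-375,350,385,150,5));print("tip",t,r)
g=lambda n,f:cv2.imread(f"pics/{f}_{n}.png") if f!="0" else cv2.imread(f"pics/{n}0.png")
# bystander shift: template match before/after, side view
for nm,(x,y) in dict(cap1=(276,228),cap2=(298,257),beaker=(421,200),reagent=(247,135),jar=(391,176),spat=(203,218)).items():
    w=16;a=cv2.imread("pics/side0.png");b=cv2.imread("pics/s5_side.png")
    m=cv2.matchTemplate(b[y-w-12:y+w+12,x-w-12:x+w+12],a[y-w:y+w,x-w:x+w],cv2.TM_CCOEFF_NORMED);_,v,_,l=cv2.minMaxLoc(m);print(nm,v,np.array(l)-12)
```

```text
tip [ 496.77 -228.22   71.98] 2.8493020416837327
cap1 0.9992469549179077 [0 0]
cap2 0.9994285106658936 [0 0]
beaker 0.9990499019622803 [0 0]
reagent 0.9995954036712646 [0 0]
jar 0.9910396933555603 [0 0]
spat 0.9679754376411438 [0 0]
```

The handle tip triangulates to z ≈ 72 mm against 79 for the pivot, so the arm is level or lower. The bystanders I matched show a 0 px shift. Signing off.

```bash
python3 -c "
from station import env,workorder
workorder.sign_off();print(env.read_state()['time_s'])"
```

```text
the job is handed in; nothing more can be done
the job is handed in; nothing more can be done
```

The job is handed in after about 23 s of robot time, and my last checks suggest all three steps are met; the sign-off gives no verdict.

1. **Wide vial:** I swept its cap over with the closed fingers and pressed it down. The fingertips stopped at z = 94.1 mm, the height of a shut cap's top.
2. **Slim vial:** I pinched its tab, swung the cap back to about 1.85 rad and released it. In the final views it still stands past upright.
3. **Clamp:** I pushed the handle past centre and it snapped down onto the cartridge. In the final views the arm lies flat on the cartridge, which is still in its nest.

The other two vials look shut. Both screw caps, the beaker, reagent bottle, jar and spatula show a 0 px shift against the first side picture.

**Less certain:**
- The handle tip came out at z ≈ 72 mm against 79 for level, with the two camera rays missing each other by 2.8 mm. The arm is down to within that error.
- I could not measure the clamp's force on the cartridge.
- I did not check the black marker in the pictures; the fingertips stayed well above bench height near it.

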